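Wring the matching gauge block onto its mate

ROBOT

A 6-joint arm with a two-finger parallel gripper is mounted at the origin on a cart in front of the work surface, level with it; the furniture and walls round the work are solid. World frame = base frame: x ahead of the robot, y to its left, z up, the work surface at z = 0. Lengths are in m, angles in rad, forces in N, time in s.
With the tool pointing down it reaches from about 0.3 to 0.75 m from the base axis. Payload 8.5 kg.
Tool frame: the origin (TCP) lies on the centre line of the jaws, within the pads' length; the fingertips stand 11 mm ahead of it and the grasp point (between the pads) lies 8 mm behind it; y points along the fingers, x is the direction in which the jaws open and shut, and the axes are right-handed (so a half turn about y gives the same grasp; the last joint's range is limited). The gripper opens to 85 mm and grips with 20 to 120 N. Pads are 22 mm wide; open, the fingers measure 114 mm over their backs; the gripper's body (76 mm by 85 mm) begins 54 mm behind the grasp point. The pads swing forward as they close: fully open they stand 13 mm farther back than shut.
Start: joints at [-1.387, 0.381, 1.297, -0, 1.464, -0.215], TCP at [0.214, -0.507, 0.242] pointing down, gripper open.
Joint ranges: [-3.11, 3.11], [-0.89, 2.33], [0.22, 2.48], [-1.42, 4.56], [0.17, 2.85], [-2.88, 2.88]. Speed limits (rad/s): [2.39, 2.39, 3.14, 3.14, 3.14, 3.14].

INTERFACE

Orientations are given as [roll, pitch, yaw] about the fixed x, y, z axes, in that order (R = Rz(yaw) Ry(pitch) Rx(roll)).
In Python, from plant import * gives the robot as it stands. The module is installed in compiled form; this text tells all that it offers.
- The arm moves only by the shell command python3 -m jog 'ROWS'. ROWS is JSON, a list of rows, each a list of 7 numbers: the shift along the tool's x, y, z as a fraction of full scale, then the turn, a rotation vector about the tool's x, y, z as a fraction of full scale, then the opening, from 0 (shut) to 1 (fully open). A call has 1 to 8 rows; each row is the pose to reach, as a shift and turn from the pose commanded when the call began, along the tool's axes at that moment, turning the shorter way round; what a row does not reach only later rows make up. Full scale, the value 1, is 0.8 m for a shift and pi rad for a turn. A row lasts 1/12 s, in which the tool goes at most 41.7 mm and 7.16 degrees, less where a joint would pass 70% of its speed; a pose out of reach is approached as far as the arm can. A call with a number of a shift or a turn outside -1 to 1 is refused whole. A call with a gripper value outside its range is refused whole. The fingers move at their own pace and stop on an object; the grip force is fixed at half the most. Time passes only in rows, so rows that repeat a pose let the fingers close. It gives the time, the measured TCP pose, the force and the opening at its end, in the units of the state.
- get_obs(): the state, without advancing time (a new reading comes with each control period).
- capture(name): name is "scene" or "top" or "wrist"; returns a dict with "image" (384x512x3 uint8, red, green, blue), "intrinsics" (3x3 intrinsics, pixels), "extrinsics" (4x4, takes a point from camera to world coordinates); the wrist camera has in their place "mount" (4x4, takes a point from camera to tool coordinates, whose origin is the TCP and whose axes are the tool frame's). Camera axes: x right, y up, looking along -z (the intrinsics and any distortion apply to the point x, -y, -z); pixel columns grow to the right and rows downward; lengths in m; the calibration is good to about 2 mm. A picture is of the moment at which its call begins: read the wrist's pose just before it. There is no depth.
- sign_off(): hands the job in, once; it reports no verdict.
The state is a dict: "time": time; "joints": joint angles; "dq": joint speeds; "effort": joint torques, N m; "eef_pos": TCP position; "orientation": TCP orientation; "force": force on the tool from outside, world axes, zero at the start; "wrist_torque": the same for the moment, N m; "width": finger opening in m.
Only numpy, scipy, OpenCV 4.12 (cv2) and the standard library are available. Lean on these libraries where they do the work, as an engineer would, in place of code of your own. Each camera call takes 0.05 s, during which the arm holds its last target.

TASK

Wring the long loose white gauge block onto the equally long white block clamped in the grey stand. Set it down lengthwise on one end of the clamped block so that the faces overlap by a little more than half, touching, then slide it along without lifting it until it covers the clamped block completely with the edges flush, and let go; never lower it straight down onto the finished position. Leave the short white block and the dark steel block where they are.

Things in the scene. Friction and masses are not known exactly. Their poses are not given: they have to be found in the camera images.
- long_centre (a point): Centre (half-way up) of the long loose white ceramic block to be moved: 85 mm long (x), 32 mm wide (y), 45 mm tall (z), about 0.45 kg, standing on an 85 x 32 mm lapped face on the bench. It is the same either way round. Grip it across its 32 mm width, in its upper half, so that the fingertips stay above its underside and clear the clamped block.
- lower_top (a point): Centre of the upper (lapped) face of the clamped white ceramic block, 85 mm long (x) by 32 mm wide (y), 50 mm above the bench. It is fixed in a grey stand that cannot move: base plate 150 x 76 x 12 mm with a low dark clamp 28 mm above the bench at each end. Seated, the long block's centre is 22.5 mm above this point.
- short_centre (a point): Centre of a similar but short loose white ceramic block, 50 mm long (x), 32 mm wide, 45 mm tall. A bystander, to be left alone.
- dark_centre (a point): Centre of a dark rusty steel block, 50 x 50 mm and 38 mm tall. A bystander, to be left alone.
- long_block: The long loose white block itself; its origin is the centre of its underside.
- stand: The fixed grey stand with the clamped block; its origin is on the bench, 50 mm below the centre of the clamped block's upper face, x along that block.
There are look-alikes about, which are no part of the job. Of the things that look like the stand, the larger one is meant.

How it is judged:
By the outcome, as a careful person would: the job done as asked, in the order asked, and still so for the second after the job is handed in, with the robot touching nothing.
It also fails if it takes over 35 s, if anything falls off the work surface, if the arm or the gripper's body presses on something with over 40 N, if the wrist force passes 120 N, or if a joint passes its speed limit or range.

## Working session

There is one attempt and no reset: what is moved stays moved. The work goes in short steps, Python scripts to look and compute and a shell command to move; the robot and the scene stay as the last step left them, time stands still between calls to the robot, and variables do not carry over. Pictures are saved under pics/ and viewed, and the job is handed in when it is done.

```bash
mkdir -p pics
python3 - <<'E'
from plant import *
import cv2,numpy as np
o=get_obs();print({k:np.round(v,4).tolist() for k,v in o.items()})
for n in("scene","top","wrist"):
    c=capture(n);cv2.imwrite(f"pics/{n}0.png",c["image"][:,:,::-1])
    np.savez(f"{n}0.npz",**{k:v for k,v in c.items()})
    print(n,[ (k,np.round(v,4).tolist()) for k,v in c.items() if k!="image"])
E
```

```text
{'time': 0.0, 'joints': [-1.3873, 0.3812, 1.2982, -0.0, 1.4636, -0.2153], 'dq': [-0.0, -0.0008, -0.0006, 0.0014, 0.0004, -0.0004], 'effort': [0.001, -44.8463, -23.1274, -0.0001, 0.0049, -0.0], 'eef_pos': [0.2135, -0.5066, 0.2417], 'orientation': [-1.5705, 0.0014, -1.172], 'force': [0.0672, 0.1166, -0.529], 'wrist_torque': [-0.0219, -0.0151, -0.0413], 'width': 0.0855}
scene [('intrinsics', [[404.7335, 0.0, 252.3899], [0.0, 404.7335, 194.0744], [0.0, 0.0, 1.0]]), ('extrinsics', [[-0.5585, 0.5629, -0.6093, -0.0779], [-0.8295, -0.3811, 0.4082, 0.4054], [-0.0024, 0.7334, 0.6798, 0.7588], [0.0, 0.0, 0.0, 1.0]])]
top [('intrinsics', [[367.2788, 0.0, 257.6421], [0.0, 367.2788, 193.5886], [0.0, 0.0, 1.0]]), ('extrinsics', [[-0.0215, 0.9948, -0.0992, 0.437], [-0.9997, -0.0205, 0.0106, -0.0202], [0.0085, 0.0994, 0.995, 0.935], [0.0, 0.0, 0.0, 1.0]])]
wrist [('intrinsics', [[283.8965, 0.0, 256.0681], [0.0, 283.8965, 193.3708], [0.0, 0.0, 1.0]]), ('mount', [[1.0, 0.0014, 0.0002, -0.0007], [-0.0003, 0.29, -0.957, -0.1326], [-0.0014, 0.957, 0.29, 0.0754], [0.0, 0.0, 0.0, 1.0]])]
```

View pics/top0.png

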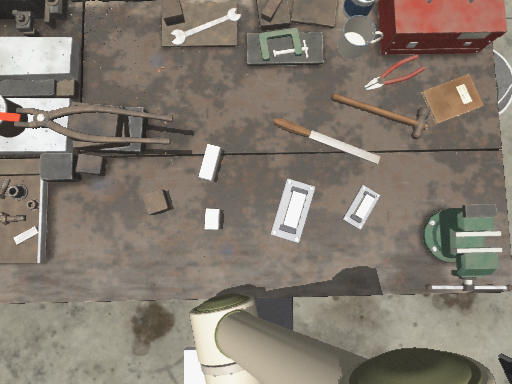

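View pics/scene0.png

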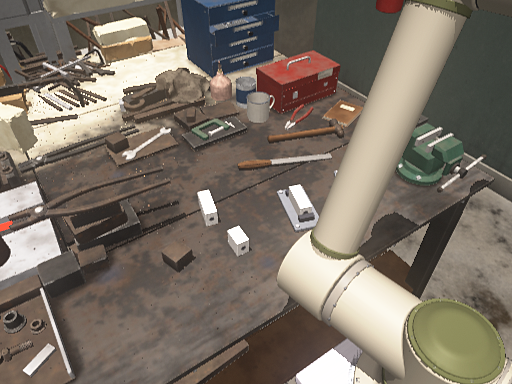

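View pics/wrist0.png

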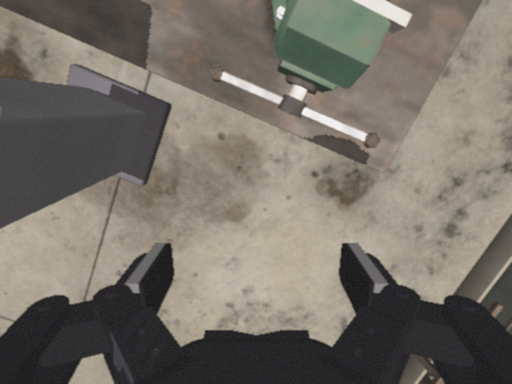

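The top view shows the long block near (210,163), the short block at (213,219), the dark block at (157,202), the large stand at (293,210) and the small look-alike at (361,207). Next I'll measure them.

```bash
cat > h.py <<'E'
import numpy as np,cv2
from scipy.spatial.transform import Rotation as R
def ray(K,T,uv):
    u,v=uv; d=np.array([(u-K[0,2])/K[0,0],-(v-K[1,2])/K[1,1],-1.]); return T[:3,3],T[:3,:3]@d
def onz(K,T,uv,z):
    o,d=ray(K,T,uv); return o+d*(z-o[2])/d[2]
def proj(K,T,p):
    q=T[:3,:3].T@(np.asarray(p)-T[:3,3]); return np.array([K[0,2]+K[0,0]*q[0]/-q[2],K[1,2]-K[1,1]*q[1]/-q[2]])
def toolT(o):
    T=np.eye(4);T[:3,:3]=R.from_euler('xyz',o['orientation']).as_matrix();T[:3,3]=o['eef_pos'];return T
E
python3 - <<'E'
from h import *
c=np.load('top0.npz');im=c['image'];K=c['intrinsics'];T=c['extrinsics']
crop=im[130:260,130:400,::-1]; cv2.imwrite('pics/topcrop0.png',cv2.resize(crop,None,fx=2.9,fy=2.9,interpolation=cv2.INTER_CUBIC))
g=im.min(2)
for th in (140,190,225,245):
  m=(g>th).astype(np.uint8);m[:130]=0;m[260:]=0;m[:,:130]=0;m[:,400:]=0
  for ct in cv2.findContours(m,0,1)[0]:
    if cv2.contourArea(ct)<80: continue
    r=cv2.minAreaRect(ct);b=cv2.boxPoints(r)
    w=np.array([onz(K,T,p,.045)[:2] for p in b]);
    print(th,np.round(r[0],1),np.round(r[1],1),round(r[2],1),'ctr',np.round(w.mean(0),4),'len',np.round([np.linalg.norm(w[0]-w[1]),np.linalg.norm(w[1]-w[2])],4), np.degrees(np.arctan2(*(w[1]-w[0])[::-1])).round(1))
E
```

```text
140 [211.5 218.8] [13.9 21.2] 3.6 ctr [0.467  0.0831] len [0.0511 0.0337] -4.0
140 [361.5 206.9] [21.1 40.1] 29.7 ctr [ 0.4882 -0.2816] len [0.099 0.051] -32.0
140 [292.6 210.2] [30.  58.9] 16.7 ctr [ 0.484  -0.1137] len [0.1435 0.0732] -18.2
140 [208.9 161.7] [13.8 35. ] 14.9 ctr [0.607  0.0881] len [0.0869 0.0341] -15.1
140 [344.4 146.7] [73.7  8. ] 21.0 ctr [ 0.638  -0.2463] len [0.0204 0.1816] -22.6
190 [211.2 218.5] [13.1 20.2] 4.8 ctr [0.4677 0.0839] len [0.0486 0.0318] -5.2
190 [361.3 206.7] [20.  39.4] 30.0 ctr [ 0.4887 -0.2811] len [0.0973 0.0483] -32.3
190 [292.6 210.2] [29.2 58.3] 16.9 ctr [ 0.484  -0.1138] len [0.1421 0.0713] -18.4
190 [208.9 161.5] [13.  34.1] 15.3 ctr [0.6077 0.0883] len [0.0846 0.0321] -15.5
190 [344.2 146.6] [73.1  7.4] 20.8 ctr [ 0.6382 -0.2457] len [0.0188 0.18  ] -22.3
225 [211.5 218.5] [19. 13.] 90.0 ctr [0.4677 0.0832] len [0.0315 0.0458] -91.2
225 [364.6 206. ] [ 9.3 23.2] 31.0 ctr [ 0.49   -0.2892] len [0.0572 0.0224] -33.4
225 [294.3 209.1] [12.9 34.8] 16.7 ctr [ 0.4862 -0.1178] len [0.0847 0.0315] -18.4
225 [208.7 161.4] [12.7 34.1] 15.3 ctr [0.6077 0.0886] len [0.0846 0.0314] -15.5
245 [211.2 218.5] [12.4 19.7] 3.4 ctr [0.4677 0.0839] len [0.0476 0.0302] -3.8
245 [364.4 206.2] [ 8.6 22.9] 29.7 ctr [ 0.4898 -0.2887] len [0.0567 0.0207] -32.2
245 [294.2 209.2] [12.5 34.3] 16.7 ctr [ 0.4861 -0.1177] len [0.0836 0.0303] -18.4
245 [208.8 161.6] [12.1 33.3] 15.3 ctr [0.6074 0.0886] len [0.0826 0.0299] -15.5
```

View pics/topcrop0.png

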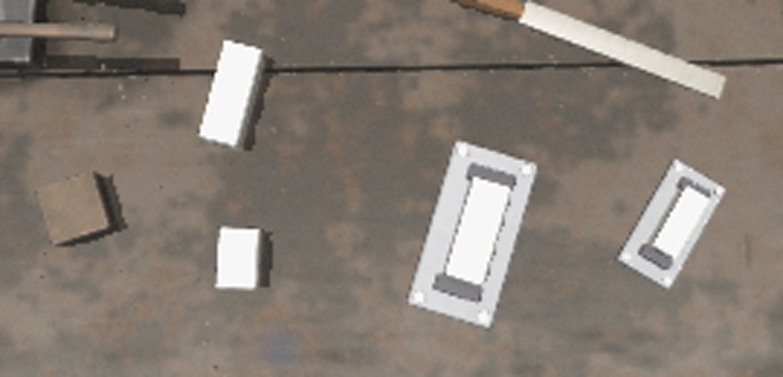

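```bash
cat >> h.py <<'E'
def plan(o,pos,yawdeg):
    T=toolT(o);Rt=R.from_euler('xyz',[-np.pi/2,0,np.radians(yawdeg)])
    s=T[:3,:3].T@(np.array(pos)-T[:3,3])/0.8
    w=(R.from_matrix(T[:3,:3]).inv()*Rt).as_rotvec()/np.pi
    print('row',np.round(s,4),np.round(w,4))
E
python3 - <<'E'
from h import *
from plant import *
plan(get_obs(),[0.6076,0.0886,0.16],-105.5)
c=np.load('top0.npz');K=c['intrinsics'];T=c['extrinsics']
print(onz(K,T,(294.3,209.1),.05),onz(K,T,(208.75,161.5),.045))
E
```

```text
row [-0.4943  0.103   0.7428] [ 0.      0.2131 -0.0004]
[ 0.48584458 -0.11722041  0.05      ] [0.60738161 0.08865263 0.045     ]
```

```bash
python3 -m jog '[[-0.2,0.02,0.3,0,0.2131,-0.0004,1],[-0.2,0.02,0.3,0,0.2131,-0.0004,1],[-0.4943,0.103,0.7428,0,0.2131,-0.0004,1],[-0.4943,0.103,0.7428,0,0.2131,-0.0004,1],[-0.4943,0.103,0.7428,0,0.2131,-0.0004,1],[-0.4943,0.103,0.7428,0,0.2131,-0.0004,1],[-0.4943,0.103,0.7428,0,0.2131,-0.0004,1],[-0.4943,0.103,0.7428,0,0.2131,-0.0004,1]]'
python3 - <<'E'
from h import *
from plant import *
plan(get_obs(),[0.6076,0.0886,0.16],-105.5)
E
```

```text
time: 0.82
eef_pos: [0.3917, -0.2372, 0.2081]
orientation: [-1.57, -0.001, -1.842]
force: [1.3, -0.2, -0.9]
width: 0.0852
row [-0.4648  0.0596  0.1507] [-0.0001 -0.0003  0.0003]
```

```bash
python3 -m jog '[[-0.4648,0.0596,0.1507,0,0,0,1],[-0.4648,0.0596,0.1507,0,0,0,1],[-0.4648,0.0596,0.1507,0,0,0,1],[-0.4648,0.0596,0.1507,0,0,0,1],[-0.4648,0.0596,0.1507,0,0,0,1],[-0.4648,0.0596,0.1507,0,0,0,1],[-0.4648,0.0596,0.1507,0,0,0,1],[-0.4648,0.0596,0.1507,0,0,0,1]]'
python3 - <<'E'
from h import *
from plant import *
plan(get_obs(),[0.6076,0.0886,0.16],-105.5)
E
```

```text
time: 1.48
eef_pos: [0.5743, 0.039, 0.1672]
orientation: [-1.571, -0.001, -1.841]
force: [0.2, -0.5, 0.7]
width: 0.0852
row [-0.0709  0.0089  0.0235] [-0.      0.      0.0004]
```

```bash
python3 -m jog '[[-0.06,0.0089,0.02,0,0,0,1],[-0.06,0.0089,0.02,0,0,0,1],[-0.06,0.0089,0.02,0,0,0,1],[-0.06,0.0089,0.02,0,0,0,1],[-0.06,0.0089,0.02,0,0,0,1]]'
python3 - <<'E'
from h import *
from plant import *
o=get_obs();c=capture('wrist');print(o['time'],o['eef_pos'],np.degrees(o['orientation']))
im=c['image'];cv2.imwrite('pics/w1.png',im[:,:,::-1])
K=c['intrinsics'];T=toolT(o)@c['mount']
g=im.min(2)
for th in(150,200,230):
  m=(g>th).astype(np.uint8)
  for ct in cv2.findContours(m,0,1)[0]:
    if cv2.contourArea(ct)<400: continue
    r=cv2.minAreaRect(ct);w=np.array([onz(K,T,p,.045)[:2] for p in cv2.boxPoints(r)])
    print(th,np.round(r[0]),np.round(r[1]),w.mean(0).round(4),np.round([np.linalg.norm(w[0]-w[1]),np.linalg.norm(w[1]-w[2])],4),np.degrees(np.arctan2(*(w[1]-w[0])[::-1])).round(1))
E
```

```text
time: 1.9
eef_pos: [0.6014, 0.0777, 0.1606]
orientation: [-1.571, -0.002, -1.843]
force: [0.3, -1.2, -0.6]
width: 0.0852
1.9 [0.60141057 0.07771852 0.16062939] [-8.99907749e+01 -8.93467599e-02 -1.05567538e+02]
150 [285. 311.] [43. 33.] [0.4692 0.0844] [0.0338 0.0536] -92.5
150 [467. 231.] [ 85. 142.] [ 0.5047 -0.1033] [0.1412 0.0791] -18.3
150 [243. 186.] [92. 37.] [0.6091 0.0892] [0.0321 0.087 ] -104.8
200 [285. 311.] [42. 32.] [0.4686 0.0845] [0.0322 0.052 ] -92.5
200 [468. 232.] [ 83. 140.] [ 0.5046 -0.1037] [0.1395 0.0776] -18.0
200 [243. 186.] [91. 35.] [0.609  0.0894] [0.0303 0.0861] -103.8
230 [285. 311.] [41. 31.] [0.4685 0.0845] [0.0318 0.0507] -92.5
230 [487. 251.] [33. 92.] [ 0.4811 -0.1207] [0.0946 0.0335] -18.5
230 [244. 212.] [38. 35.] [0.5865 0.0954] [0.032  0.0378] -105.7
230 [445. 205.] [ 43. 111.] [ 0.5415 -0.085 ] [0.0962 0.0422] -46.6
230 [240. 154.] [26. 29.] [0.6397 0.0834] [0.0251 0.0229] -105.7
```

View pics/w1.png

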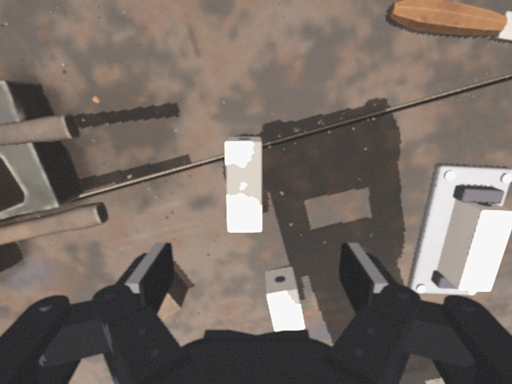

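Run:
```python
from h import *
from plant import *
plan(get_obs(),[0.6075,0.0890,0.030],-105.4)
```

```text
row [-0.0161  0.1635  0.0033] [-0.0001 -0.0011  0.0004]
```

```bash
python3 -m jog '[[-0.0161,0.04,0.0033,0,-0.001,0.0004,1],[-0.0161,0.08,0.0033,0,-0.001,0.0004,1],[-0.0161,0.12,0.0033,0,-0.001,0.0004,1],[-0.0161,0.15,0.0033,0,-0.001,0.0004,1],[-0.0161,0.1635,0.0033,0,-0.001,0.0004,1],[-0.0161,0.1635,0.0033,0,-0.001,0.0004,1],[-0.0161,0.1635,0.0033,0,-0.001,0.0004,1]]'
```

```text
time: 2.53
eef_pos: [0.6083, 0.0896, 0.0307]
orientation: [-1.569, 0.0, -1.839]
force: [0.1, 0.4, 0.6]
width: 0.0852
```

Close the gripper.

```bash
python3 -m jog '[[0,0,0,0,0,0,0.3],[0,0,0,0,0,0,0.3],[0,0,0,0,0,0,0.3],[0,0,0,0,0,0,0.2],[0,0,0,0,0,0,0.2],[0,0,0,0,0,0,0.2],[0,0,0,0,0,0,0.2],[0,0,0,0,0,0,0.2]]'
```

```text
time: 3.2
eef_pos: [0.6083, 0.0901, 0.0307]
orientation: [-1.569, -0.0, -1.838]
force: [-0.5, -1.5, 5.1]
width: 0.0309
```

```bash
python3 -m jog '[[0,0,0,0,0,0,0],[0,0,0,0,0,0,0],[0,-0.01,0,0,0,0,0],[0,-0.03,0,0,0,0,0],[0,-0.07,0,0,0,0,0],[0,-0.11,0,0,0,0,0],[0,-0.13,0,0,0,0,0],[0,-0.13,0,0,0,0,0]]'
python3 - <<'E'
from h import *
from plant import *
o=get_obs();c=capture('wrist');print(o['time'],o['eef_pos'],np.degrees(o['orientation']),o['width'])
im=c['image'];cv2.imwrite('pics/w2.png',im[:,:,::-1])
np.savez('w2.npz',T=toolT(o)@c['mount'],**c)
# target: near end offset 38mm
d=np.array([np.cos(np.radians(-18.4)),np.sin(np.radians(-18.4))])
p=np.array([.4858,-.1172])-0.040*d
print(p);plan(o,[*p,0.125],-108.4)
E
```

```text
time: 3.87
eef_pos: [0.6092, 0.0905, 0.1377]
orientation: [-1.564, 0.002, -1.838]
force: [0.6, -1.1, -4.0]
width: 0.0308
3.8667 [0.60915674 0.09053782 0.13770311] [-8.96007935e+01  1.00609540e-01 -1.05315758e+02] 0.030816311776870695
[ 0.44784496 -0.10457404]
row [ 0.2885  0.0145 -0.1302] [-0.0022  0.0171 -0.0006]
```

View pics/w2.png

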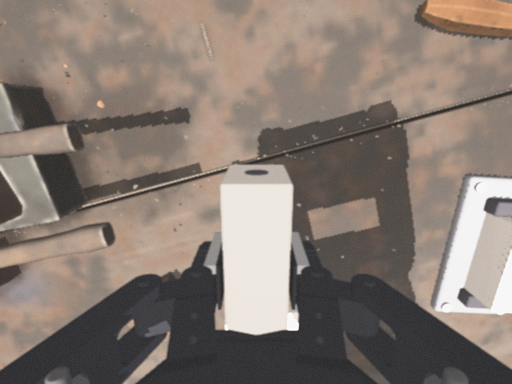

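The block is held, with its top face spanning about rows 183–330 and its end face at rows 165–183. I'll move it to above the near end of the clamped block.

```bash
python3 -m jog '[[0.04,-0.0,-0.02,-0.002,0.004,0,0],[0.08,0,-0.04,-0.002,0.008,0,0],[0.12,0,-0.055,-0.002,0.012,0,0],[0.16,0,-0.075,-0.002,0.017,0,0],[0.2,0,-0.09,-0.002,0.017,0,0],[0.24,0,-0.11,-0.002,0.017,0,0],[0.27,0,-0.125,-0.002,0.017,0,0],[0.2885,0,-0.1302,-0.002,0.017,0,0]]'
python3 -m jog '[[0,0,0,0,0,0,0],[0,0,0,0,0,0,0],[0,0,0,0,0,0,0]]'
python3 - <<'E'
from h import *
from plant import *
o=get_obs();c=capture('wrist');print(o['time'],o['eef_pos'],np.degrees(o['orientation']),o['width'],o['force'])
im=c['image'];cv2.imwrite('pics/w3.png',cv2.resize(im[:,:,::-1],None,fx=1.5,fy=1.5,interpolation=cv2.INTER_CUBIC))
np.savez('w3.npz',T=toolT(o)@c['mount'],tool=toolT(o),**c)
c=capture('top');np.savez('top3.npz',**c)
cv2.imwrite('pics/t3.png',cv2.resize(c['image'][150:270,220:380,::-1],None,fx=5,fy=5,interpolation=cv2.INTER_CUBIC))
c=capture('scene');np.savez('scene3.npz',**c)
cv2.imwrite('pics/s3.png',cv2.resize(c['image'][120:270,220:380,::-1],None,fx=4,fy=4,interpolation=cv2.INTER_CUBIC))
E
```

```text
time: 4.58
eef_pos: [0.4432, -0.1055, 0.1319]
orientation: [-1.582, 0.0, -1.893]
force: [0.6, -0.1, -4.6]
width: 0.031
time: 4.83
eef_pos: [0.4462, -0.104, 0.1327]
orientation: [-1.579, 0.001, -1.892]
force: [0.6, 0.1, -5.0]
width: 0.0309
4.8333 [ 0.44622166 -0.10404435  0.13269066] [-9.04461129e+01  3.31547620e-02 -1.08384902e+02] 0.03089908599566096 [ 0.56827075  0.09583441 -4.99411251]
```

View pics/w3.png

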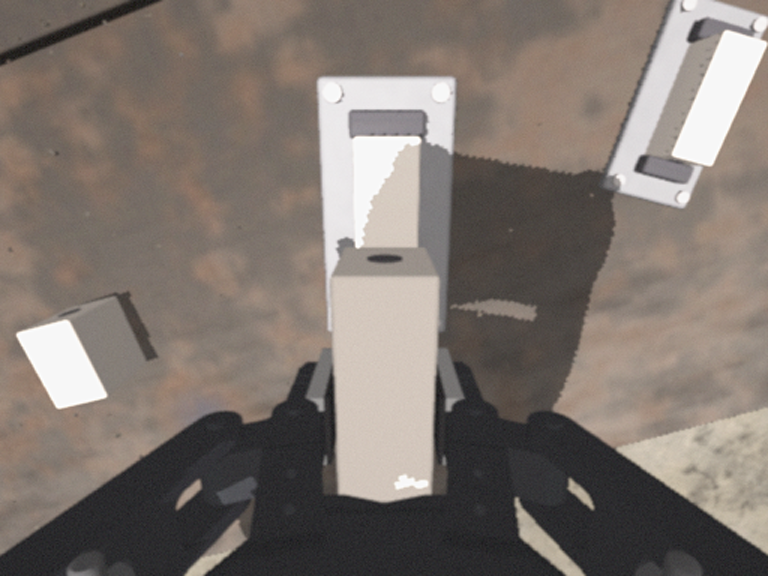

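View pics/t3.png

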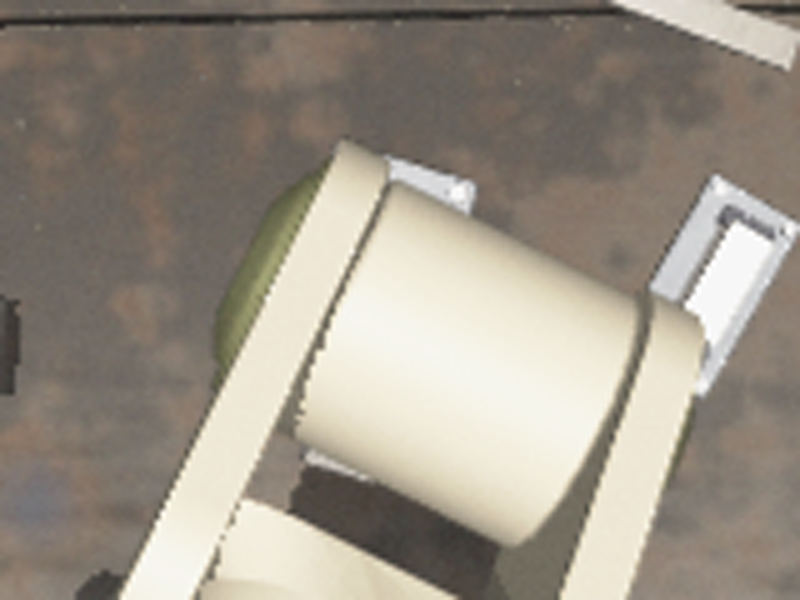

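View pics/s3.png

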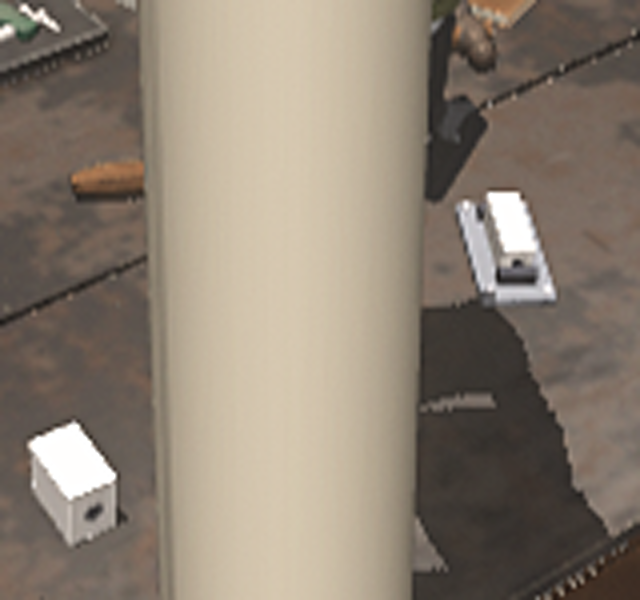

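The held block is lined up with the clamped one in the wrist view. The clamped block's far edge is at about row 137 of the 1.5x picture, with sides at columns 353 and 420. The held block's lower front edge is at about row 248, with sides at 340–432. I'll measure both with subpixel edges.

```bash
cat >> h.py <<'E'
def edge(im,p,q,half=5,n=25,sign=None):
    """fit line to strongest gradient near segment p-q (pixels); returns refined endpoints"""
    g=cv2.GaussianBlur(im,(0,0),0.8).astype(np.float32).sum(2)/3 if im.ndim==3 else im
    p=np.array(p,float);q=np.array(q,float);t=(q-p)/np.linalg.norm(q-p);nn=np.array([-t[1],t[0]])
    s=np.arange(-half,half+.01,.1);pts=[]
    for a in np.linspace(0.05,.95,n):
        c=p+a*(q-p);xy=c+s[:,None]*nn
        v=cv2.remap(g,xy[:,0].astype(np.float32)[None],xy[:,1].astype(np.float32)[None],cv2.INTER_LINEAR)[0]
        d=np.gradient(v); d=d*sign if sign else abs(d)
        i=d.argmax(); 
        if 3<i<len(s)-4: pts.append(xy[i])
    pts=np.array(pts,np.float32)
    vx,vy,x0,y0=cv2.fitLine(pts,cv2.DIST_HUBER,0,.01,.01).ravel()
    u=np.array([vx,vy]);o=np.array([x0,y0]);res=np.abs((pts-o)@np.array([-vy,vx]))
    return o+u*((p-o)@u),o+u*((q-o)@u),np.median(res),len(pts)
E
python3 - <<'E'
from h import *
c=np.load('w3.npz');im=c['image'];K=c['intrinsics'];T=c['T'];tool=c['tool']
S=lambda U:((U[0]+.5)/1.5-.5,(U[1]+.5)/1.5-.5)
E={'lowL':((353,145),(354,235),.05),'lowR':((420,150),(418,240),.05),'lowEnd':((360,137),(412,137),.05),
'plateL':((319,90),(327,300),.012),'plateR':((456,90),(444,230),.012),'plateEnd':((330,77),(445,77),.012),
'heldBot':((347,248),(420,248),tool[2,3]-.0307),'heldTop':((343,277),(428,277),tool[2,3]+.0143),
'heldL':((332,290),(337,345),tool[2,3]+.0143),'heldR':((439,290),(436,345),tool[2,3]+.0143)}
d=np.array([np.cos(np.radians(-18.4)),np.sin(np.radians(-18.4))]);n=np.array([-d[1],d[0]])
for k,(p,q,z) in E.items():
    a,b,r,m=edge(im,S(p),S(q),4)
    A=onz(K,T,a,z)[:2];B=onz(K,T,b,z)[:2];M=(A+B)/2-tool[:2,3]
    print(k,np.round(a,1),np.round(b,1),round(float(r),2),m,'along %.4f across %.4f ang %.2f'%(M@d,M@n,np.degrees(np.arctan2(*(B-A)[::-1]))))
big=cv2.resize(im[80:240,200:320,::-1],None,fx=4,fy=4,interpolation=cv2.INTER_CUBIC)[:600];cv2.imwrite('pics/w3b.png',big)
E
```

```text
lowL [235.5  96.5] [235.9 156.5] 0.18 25 along 0.0597 across 0.0166 ang 160.65
lowR [279.7  99.8] [278.2 159.8] 0.14 25 along 0.0573 across -0.0154 ang 161.50
lowEnd [239.8  90.3] [274.5  90.1] 0.09 25 along 0.0856 across 0.0007 ang -108.15
plateL [211.4  59.9] [217.5 199.8] 0.23 25 along 0.0506 across 0.0378 ang 161.62
plateR [302.7  59.8] [299.6 153.3] 0.34 25 along 0.0725 across -0.0369 ang 162.26
plateEnd [219.8  50.2] [296.5  50.2] 0.01 25 along 0.1177 across -0.0002 ang -108.50
heldBot [231.2 164.2] [279.8 164.2] 0.0 14 along 0.0427 across 0.0018 ang -108.45
heldTop [228.5 183.2] [285.2 183.2] 0.0 25 along 0.0435 across 0.0011 ang -108.45
heldL [217.8 193.6] [222.3 230.1] 0.14 11 along 0.0302 across 0.0174 ang 165.92
heldR [292.5 193.2] [291.4 229.9] 0.33 25 along 0.0303 across -0.0144 ang 162.08
```

View pics/w3b.png

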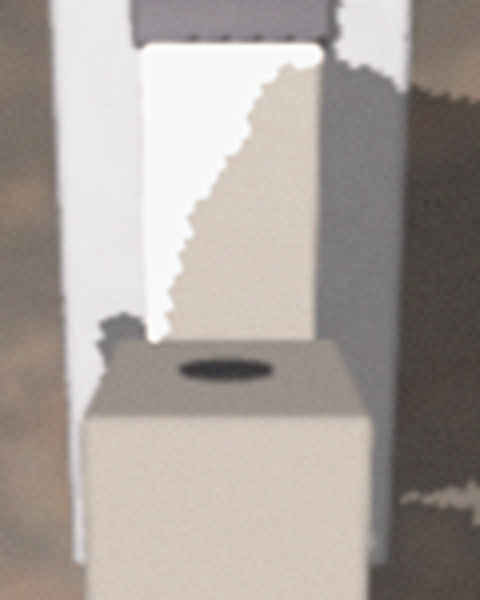

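```bash
python3 -m jog '[[0,0.015,0.002,0.0012,0,0,0],[0,0.03,0.005,0.0025,0,0,0],[0,0.045,0.006,0.0025,0,0,0],[0,0.054,0.006,0.0025,0,0,0],[0,0.057,0.006,0.0025,0,0,0],[0,0.057,0.006,0.0025,0,0,0],[0,0.057,0.006,0.0025,0,0,0]]'
python3 - <<'E'
from h import *
from plant import *
o=get_obs();c=capture('wrist');print(o['time'],o['eef_pos'],np.degrees(o['orientation']),o['width'],o['force'])
im=c['image']
np.savez('w4.npz',T=toolT(o)@c['mount'],tool=toolT(o),**c)
cv2.imwrite('pics/w4.png',cv2.resize(im[40:240,190:330,::-1],None,fx=4,fy=3,interpolation=cv2.INTER_CUBIC))
E
```

```text
time: 5.57
eef_pos: [0.4509, -0.106, 0.0883]
orientation: [-1.568, -0.0, -1.891]
force: [1.1, 0.0, -4.0]
width: 0.0309
5.5667 [ 0.45094154 -0.10601061  0.08828216] [-8.98614310e+01 -6.28659383e-03 -1.08367250e+02] 0.030892432814320137 [ 1.1059638   0.04320598 -4.02764924]
```

View pics/w4.png

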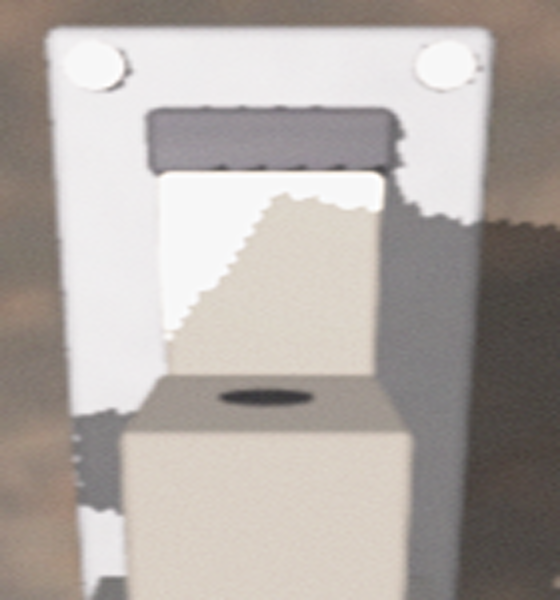

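Run:
```python
from h import *
c=np.load('w4.npz');im=c['image'];K=c['intrinsics'];T=c['T'];tool=c['tool']
S=lambda U:(190+(U[0]+.5)/4-.5,40+(U[1]+.5)/3-.5)
z0=tool[2,3]-.0307;z1=z0+.045
E={'lowL':((160,190),(162,330),.05),'lowR':((382,200),(376,365),.05),'lowEnd':((170,172),(370,172),.05),
'plateEnd':((60,29),(480,29),.012),'plateL':((50,60),(75,390),.012),'plateR':((491,50),(480,200),.012),
'heldBot':((170,377),(365,377),z0),'heldTop':((130,432),(400,432),z1),
'heldL':((124,445),(126,520),z1),'heldR':((411,445),(408,560),z1)}
d=np.array([np.cos(np.radians(-18.4)),np.sin(np.radians(-18.4))]);n=np.array([-d[1],d[0]])
for k,(p,q,z) in E.items():
    a,b,r,m=edge(im,S(p),S(q),3)
    A=onz(K,T,a,z)[:2];B=onz(K,T,b,z)[:2];M=(A+B)/2-tool[:2,3]
    print(k,np.round(a,1),np.round(b,1),round(float(r),2),m,'along %.4f across %.4f ang %.2f'%(M@d,M@n,np.degrees(np.arctan2(*(B-A)[::-1]))))
```

```text
lowL [229.2 103. ] [230.3 149.7] 0.3 25 along 0.0637 across 0.0170 ang 161.41
lowR [284.9 106.3] [283.3 161.3] 0.21 25 along 0.0592 across -0.0151 ang 161.43
lowEnd [232.1  96.3] [282.1  96.3] 0.06 25 along 0.0807 across 0.0009 ang -108.45
plateEnd [204.6  48.2] [309.6  48.3] 0.02 25 along 0.1125 across 0.0007 ang -108.46
plateL [201.1  59.7] [207.3 169.7] 0.15 25 along 0.0677 across 0.0383 ang 161.86
plateR [312.6  56.4] [309.4 106.3] 0.24 25 along 0.0915 across -0.0363 ang 160.75
heldBot [232.1 164.4] [280.9 164.2] 0.12 20 along 0.0428 across 0.0012 ang -108.27
heldTop [222.1 183.7] [289.6 183. ] 0.11 25 along 0.0432 across 0.0016 ang -107.86
heldL [220.8 188. ] [220.1 213. ] 0.3 25 along 0.0353 across 0.0171 ang 157.88
heldR [292.7 188. ] [291.3 226.3] 0.22 25 along 0.0321 across -0.0144 ang 161.59
```

```bash
python3 -m jog '[[0.0003,0.003,0,0,0,0,0],[0.0003,0.006,0,0,0,0,0],[0.0003,0.0075,0,0,0,0,0],[0.0003,0.0085,0,0,0,0,0],[0.0003,0.0085,0,0,0,0,0]]'
```

```text
time: 6.03
eef_pos: [0.4506, -0.1063, 0.081]
orientation: [-1.569, 0.0, -1.892]
force: [0.1, 0.1, -4.8]
width: 0.0308
```

```bash
python3 -m jog '[[0,0.0007,0,0,0,0,0],[0,0.0013,0,0,0,0,0],[0,0.0013,0,0,0,0,0]]'
```

```text
time: 6.28
eef_pos: [0.4507, -0.1064, 0.0807]
orientation: [-1.568, -0.0, -1.892]
force: [-2.6, 0.5, 3.9]
width: 0.0315
```

```bash
python3 -m jog '[[0,0.0006,0,0,0,0,0],[0,0.0006,0.005,0,0,0,0],[0,0.0006,0.01,0,0,0,0],[0,0.0006,0.015,0,0,0,0],[0,0.0006,0.02,0,0,0,0],[0,0.0006,0.025,0,0,0,0],[0,0.0006,0.029,0,0,0,0],[0,0.0006,0.029,0,0,0,0]]'
python3 - <<'E'
from h import *
from plant import *
o=get_obs();c=capture('wrist');print(o['time'],o['eef_pos'],np.degrees(o['orientation']),o['width'],o['force'])
im=c['image']
np.savez('w5.npz',T=toolT(o)@c['mount'],tool=toolT(o),**c)
cv2.imwrite('pics/w5.png',cv2.resize(im[40:240,190:330,::-1],None,fx=4,fy=3,interpolation=cv2.INTER_CUBIC))
E
```

```text
time: 6.95
eef_pos: [0.4721, -0.1133, 0.0807]
orientation: [-1.57, -0.0, -1.891]
force: [-7.4, 3.6, 13.0]
width: 0.0303
6.95 [ 0.47207791 -0.11327097  0.08067887] [-8.99629538e+01 -1.04176586e-03 -1.08370567e+02] 0.030258172679291213 [-7.39756405  3.64066837 12.96276491]
```

View pics/w5.png

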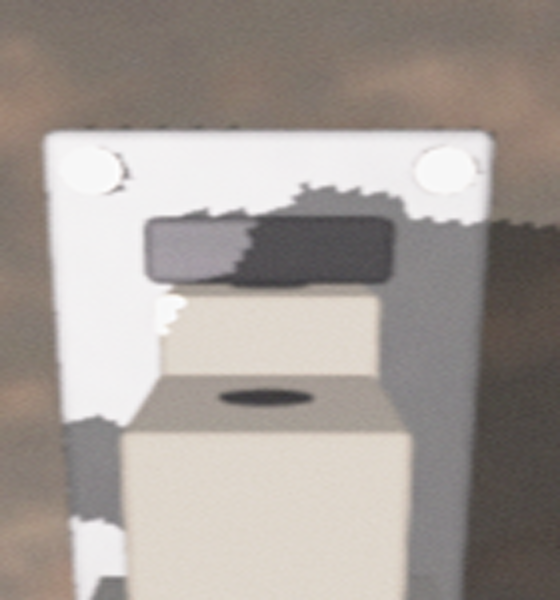

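The blocks are in contact. The clamped block's end edge is at about row 294 of the crop and the held block's lower edge is at about row 377.

```bash
cat > m5.py <<'E'
import sys
from h import *
def meas(f,y1):
    c=np.load(f);im=c['image'];K=c['intrinsics'];T=c['T'];tool=c['tool']
    S=lambda U:(190+(U[0]+.5)/4-.5,40+(U[1]+.5)/3-.5)
    E={'lowEnd':((185,y1),(370,y1)),'heldBot':((170,377),(365,377)),'lowR':((380,y1+10),(379,368)),'lowL':((160,y1+40),(162,370))}
    d=np.array([np.cos(np.radians(-18.4)),np.sin(np.radians(-18.4))]);n=np.array([-d[1],d[0]])
    for k,(p,q) in E.items():
        try:
            a,b,r,m=edge(im,S(p),S(q),2.2)
            A=onz(K,T,a,.05)[:2];B=onz(K,T,b,.05)[:2];M=(A+B)/2-tool[:2,3]
            print(k,np.round(a,1),np.round(b,1),round(float(r),2),m,'along %.4f across %.4f ang %.2f'%(M@d,M@n,np.degrees(np.arctan2(*(B-A)[::-1]))))
        except Exception as e: print(k,e)
E
python3 -c "
from m5 import *
meas('w5.npz',294)"
```

```text
lowEnd [235.9 138.3] [282.1 138.5] 0.25 14 along 0.0577 across -0.0002 ang -108.73
heldBot [232.1 164.2] [280.9 164.2] 0.0 25 along 0.0429 across 0.0012 ang -108.45
lowR [284.6 141. ] [284.7 162.3] 0.18 25 along 0.0501 across -0.0150 ang 163.42
lowL [229.5 151. ] [229.6 163. ] 0.21 25 along 0.0471 across 0.0168 ang 160.62
```

```bash
python3 -m jog '[[0,0,0.004,0,0,0,0],[0,0,0.008,0,0,0,0],[0,0,0.012,0,0,0,0],[0,0,0.0135,0,0,0,0],[0,0,0.0135,0,0,0,0],[0,0,0.0135,0,0,0,0]]'
python3 - <<'E'
from h import *
from plant import *
o=get_obs();c=capture('wrist');print(o['time'],o['eef_pos'],np.degrees(o['orientation']),o['width'],o['force'])
im=c['image']
np.savez('w6.npz',T=toolT(o)@c['mount'],tool=toolT(o),**c)
cv2.imwrite('pics/w6.png',cv2.resize(im[140:200,210:310,::-1],None,fx=8,fy=8,interpolation=cv2.INTER_CUBIC))
E
```

```text
time: 7.5
eef_pos: [0.482, -0.1166, 0.0807]
orientation: [-1.57, -0.0, -1.891]
force: [-8.6, 2.6, 13.4]
width: 0.0306
7.5 [ 0.48201453 -0.11659313  0.08066721] [-8.99763947e+01 -4.64282601e-03 -1.08368283e+02] 0.03058144202845489 [-8.57857943  2.58247024 13.35497143]
```

View pics/w6.png

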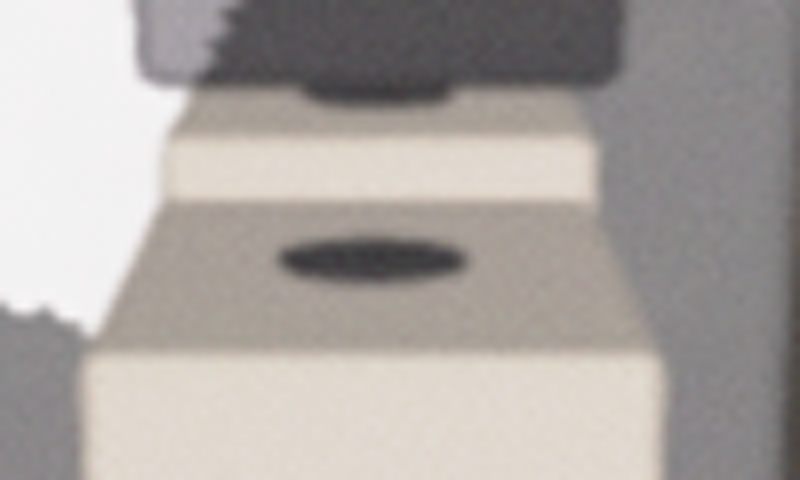

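Run:
```python
from h import *
c=np.load('w6.npz');im=c['image'];K=c['intrinsics'];T=c['T']
f=lambda x,y:(210+(x+.5)/8-.5,140+(y+.5)/8-.5)
a=edge(im,f(190,136),f(580,136),2.);b=edge(im,f(180,200),f(580,200),2.)
print(a,b)
d=np.array([np.cos(np.radians(-18.4)),np.sin(np.radians(-18.4))])
for i in(0,1):print((onz(K,T,a[i],.05)-onz(K,T,b[i],.05))[:2]@d)
```

```text
(array([233.31407485, 156.22045125]), array([282.06304042, 156.44473338]), np.float32(0.07850042), 25) (array([232.06249696, 164.26276934]), array([282.06249696, 164.26226257]), np.float32(0.00013302619), 25)
0.004710574067132395
0.004580695505692594
```

```bash
python3 -m jog '[[0,0,0.002,0,0,0,0],[0,0,0.004,0,0,0,0],[0,0,0.0056,0,0,0,0],[0,0,0.0056,0,0,0,0],[0,0,0.0056,0,0,0,0]]'
python3 - <<'E'
from h import *
from plant import *
o=get_obs();c=capture('wrist');print(o['time'],o['eef_pos'],np.degrees(o['orientation']),o['width'],o['force'])
im=c['image']
np.savez('w7.npz',T=toolT(o)@c['mount'],tool=toolT(o),**c)
cv2.imwrite('pics/w7.png',cv2.resize(im[140:200,210:310,::-1],None,fx=8,fy=8,interpolation=cv2.INTER_CUBIC))
E
```

```text
time: 7.97
eef_pos: [0.4862, -0.118, 0.0807]
orientation: [-1.571, -0.0, -1.891]
force: [-8.6, 2.9, 13.9]
width: 0.0311
7.9667 [ 0.48619032 -0.11797043  0.08067322] [-8.99868256e+01 -4.43885505e-03 -1.08366852e+02] 0.03109897435994205 [-8.61993231  2.93427921 13.88405163]
```

View pics/w7.png

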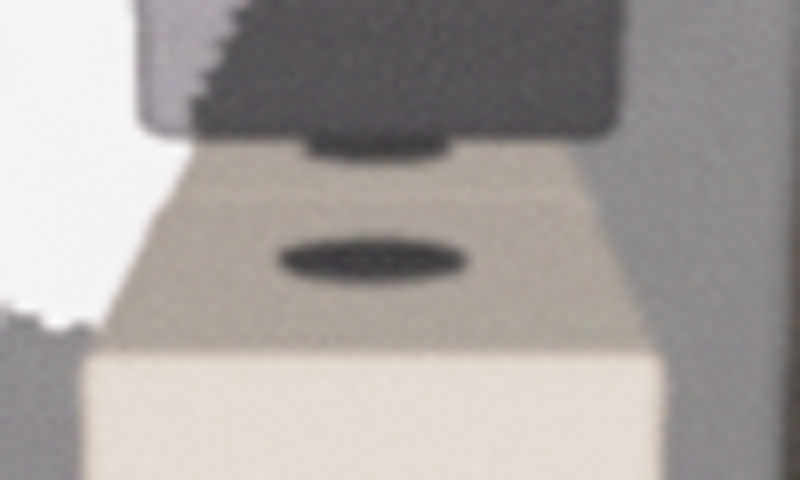

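```bash
python3 -m jog '[[0,0,0.0003,0,0,0,0],[0,0,0.0003,0,0,0,0],[0,0,-0.0003,0,0,0,0],[0,-0.0006,-0.0003,0,0,0,0],[0,-0.0006,-0.0003,0,0,0,0]]'
python3 - <<'E'
from h import *
from plant import *
o=get_obs();c=capture('wrist');print(o['time'],o['eef_pos'],np.degrees(o['orientation']),o['width'],o['force'])
im=c['image']
cv2.imwrite('pics/w8.png',cv2.resize(im[140:200,210:310,::-1],None,fx=8,fy=8,interpolation=cv2.INTER_CUBIC))
E
```

```text
time: 8.43
eef_pos: [0.4865, -0.1181, 0.0807]
orientation: [-1.569, 0.0, -1.892]
force: [-5.3, 2.8, 7.4]
width: 0.0309
8.4333 [ 0.4865394  -0.11814423  0.08071381] [-8.99178150e+01  6.69743584e-04 -1.08380256e+02] 0.03089323988263565 [-5.27437112  2.80362782  7.43177627]
```

View pics/w8.png

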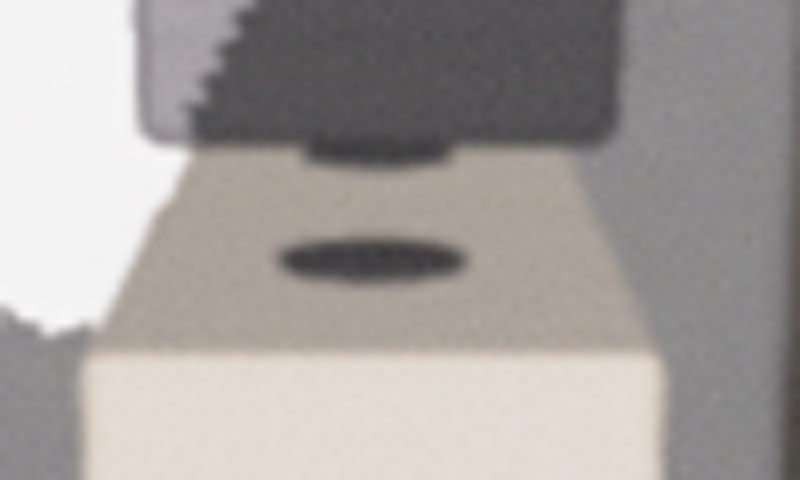

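The seam line has vanished and the end faces run together, so the block is flush. Releasing.

```bash
python3 -m jog '[[0,-0.0003,-0.0003,0,0,0,0],[0,-0.0003,-0.0003,0,0,0,0.4],[0,-0.0003,-0.0003,0,0,0,0.6],[0,-0.0003,-0.0003,0,0,0,0.7],[0,-0.0003,-0.0003,0,0,0,0.7],[0,-0.0003,-0.0003,0,0,0,0.7],[0,-0.0003,-0.0003,0,0,0,0.7]]'
python3 - <<'E'
from h import *
from plant import *
o=get_obs();c=capture('wrist');print(o['time'],o['eef_pos'],o['width'],o['force'])
im=c['image']
cv2.imwrite('pics/w9.png',cv2.resize(im[130:330,190:330,::-1],None,fx=4,fy=3,interpolation=cv2.INTER_CUBIC))
E
```

```text
time: 9.07
eef_pos: [0.4868, -0.1184, 0.0804]
orientation: [-1.569, -0.0, -1.892]
force: [-0.0, 0.2, -0.4]
width: 0.0597
9.0667 [ 0.48678112 -0.1183571   0.08040224] 0.05972641613772407 [-0.00358813  0.17352919 -0.43694167]
```

View pics/w9.png

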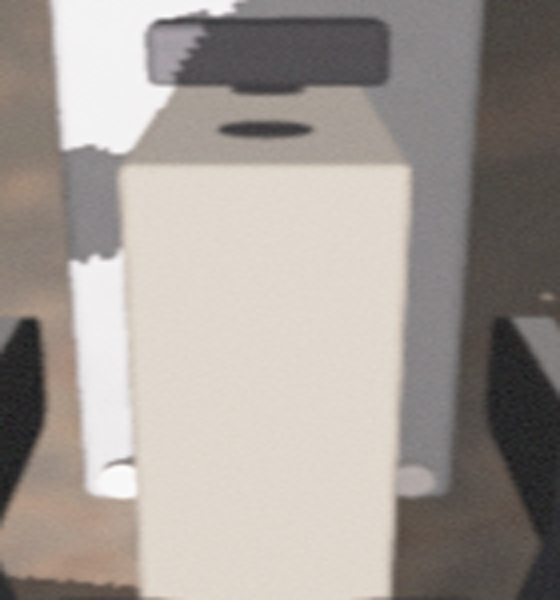

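Released, and still flush with no contact force. I'll retreat upward, then swing clear for a check from the other cameras.

```bash
python3 -m jog '[[0,-0.02,0,0,0,0,0.7],[0,-0.05,0,0,0,0,0.7],[0,-0.09,0,0,0,0,0.7],[0,-0.13,0,0,0,0,0.7],[0,-0.16,0,0,0,0,0.8],[0.05,-0.18,0,0,0,0,0.8],[0.1,-0.18,0,0,0,0,0.8],[0.15,-0.18,0,0,0,0,0.8]]'
python3 -m jog '[[0.05,0,-0.02,0,0,0,0.8],[0.1,0,-0.04,0,0,0,0.8],[0.15,0,-0.06,0,0,0,0.8],[0.2,0,-0.08,0,0,0,0.8],[0.25,0,-0.1,0,0,0,0.8],[0.25,0,-0.1,0,0,0,0.8],[0.25,0,-0.1,0,0,0,0.8],[0.25,0,-0.1,0,0,0,0.8]]'
python3 - <<'E'
from h import *
from plant import *
o=get_obs();print(o['time'],o['force'])
c=capture('top');im=c['image'];K=c['intrinsics'];T=c['extrinsics']
cv2.imwrite('pics/t10.png',cv2.resize(im[130:270,130:400,::-1],None,fx=2.9,fy=2.9,interpolation=cv2.INTER_CUBIC))
s=capture('scene');cv2.imwrite('pics/s10.png',cv2.resize(s['image'][160:290,140:340,::-1],None,fx=4,fy=4,interpolation=cv2.INTER_CUBIC))
m=(im.min(2)>225).astype(np.uint8)
for ct in cv2.findContours(m[:260,:400],0,1)[0]:
    if cv2.contourArea(ct)<150: continue
    r=cv2.minAreaRect(ct)
    if r[0][1]<150 or r[0][0]<130: continue
    w=np.array([onz(K,T,p,.095)[:2] for p in cv2.boxPoints(r)])
    print(np.round(r[0],1),np.round(r[1],1),round(r[2],1),'@.095',w.mean(0).round(4),np.round([np.linalg.norm(w[0]-w[1]),np.linalg.norm(w[1]-w[2])],4),np.degrees(np.arctan2(*(w[1]-w[0])[::-1])).round(1))
E
```

```text
time: 9.78
eef_pos: [0.4483, -0.2333, 0.2258]
orientation: [-1.566, -0.001, -1.89]
force: [1.2, -0.9, -0.0]
width: 0.0683
time: 10.45
eef_pos: [0.3096, -0.3964, 0.2242]
orientation: [-1.569, 0.001, -1.893]
force: [0.4, 0.2, 0.4]
width: 0.0683
10.45 [0.42496891 0.15170659 0.35226765]
[211.5 218.5] [19. 13.] 90.0 @.095 [0.4659 0.0774] [0.0297 0.0433] -91.2
[364.7 206.2] [ 9.8 23.2] 30.3 @.095 [ 0.4868 -0.2744] [0.0541 0.0223] -32.7
[296.2 208.2] [13.8 37.5] 16.9 @.095 [ 0.4856 -0.1168] [0.0864 0.0317] -18.5
```

View pics/t10.png

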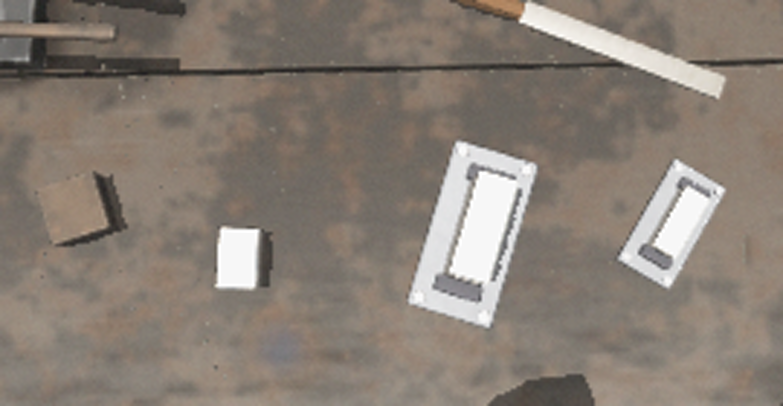

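View pics/s10.png

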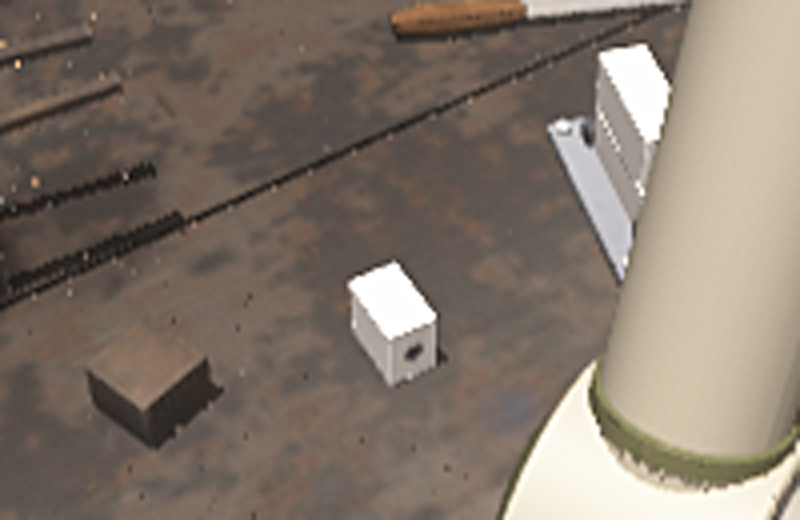

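The top view puts the seated block at (0.4856, −0.1168), yaw −18.5°. The clamped face measured (0.4858, −0.1172), −18.4°. The bystanders haven't moved, so I'll hand in.

```bash
python3 -c "
from plant import *
print(sign_off())"
```

```text
the job is handed in; nothing more can be done
None
```

The long block is wrung onto the clamped block in the large stand, flush as far as the cameras can resolve, and the job is handed in at about 10.5 s of the 35 s allowed.

**What I did:** I gripped the long block across its width and set it on the near end of the clamped block, with about 47 of the 85 mm overlapping. I lowered it until the wrist force showed contact. I then slid it about 38 mm without lifting until the wrist camera showed the end faces flush, let go and moved the arm clear. The highest wrist force I read while it was in contact was about 17 N.

**Last checks:**
- **Position:** from the top camera, the seated block's centre is within 0.5 mm of the clamped face as I measured it at the start. The yaw agrees to about 0.1°. The camera calibration itself is only good to about 2 mm.
- **Edges:** before release the end seam could no longer be seen in the wrist picture, and it was still flush just after. The scene view shows a thin dashed line along the side seam. I took it to be a lateral step of 0.5 mm or less, or a pixel effect, and did not correct it.
- **Release:** the wrist force was about zero after letting go, and nothing was touching the block.
- **Other blocks:** the short block measured the same pixel position as at the start. The dark block and the small stand look unmoved.

No check failed. The scene view was partly blocked by the arm, so the near end was checked only from above.

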